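# Zoom the finds microscope in by one click

## Task

Zoom the stereo microscope in by exactly one click: with a fingertip on top of one of its zoom knobs, roll the knob so that its top moves away from the eyepieces, towards the column, until it drops into the very next click stop, then take the hand away. Roll it by fingertip friction and do not pinch it between the fingers; leave the focus knobs, the sherd under the lens and the things lying around the microscope as they are.

Things in the scene. Friction and masses are not known exactly. Their poses are not given: they have to be found in the camera images.
- microscope: white stereo microscope, does not shift; origin on the table top under its optical axis; its x axis points from the eyepieces to the column, its y axis to the side of the left zoom knob, z up. In mm: base x -90 to 180, y -100 to 100, 26 high; pod (head) x -49 to 46, y -50 to 50, z 130 to 255 high; round column of radius 18 at x 125, top at z 319; focus block x 79 to 145, y -30 to 30, z 137 to 223. The air over both zoom knobs is free
- eyepieces (a point): mid-point between the two rubber eyecups, the highest part on the user's side: on the microscope's middle plane at x -107, z 316 mm of its frame; the two tubes (19 mm radius, axes 31 mm either side) lean back from the pod's top (x -36, z 245) at 45 degrees; their highest edges lie at z 329 mm
- zoom_left (a point): centre of the left zoom knob, on its axis: a black knurled cylinder of radius 22 mm, 28 mm long along the microscope's y (axis level, z 200 mm; the knob's top is at z 222), standing out of the left flank of the pod from y 52 to 80 mm of the microscope's frame; this point does not turn, its axes are the microscope's
- zoom_right (a point): centre of the right zoom knob, mirror image of the left (y -52 to -80 mm) on the same shaft: the two turn together and either may be used
- zoom (a joint): angle of the zoom shaft, rad; it grows as the knobs' top moves away from the eyepieces towards the column (zooming in). Six click stops at 0, 0.6, 1.2, 1.8, 2.4 and 3.0; it starts in the stop at 0.6 or the one at 1.2. One click is 0.6 rad, 13 mm along the rim; a spring detent draws the shaft to the nearest stop, so past half way (0.3 rad) it drops into the next one
- zoom_mark (a point): the white index line on the left knob's rim, at mid length, 22 mm from the axis; it turns with the knob; six dark ticks on the collar behind the knob mark the stops; at zoom 1.5 the line would be straight up, at lower values it is nearer the eyepieces
- zoom_knob: the turning zoom shaft with both its knobs; origin on the axis in the pod's middle, 66 mm from each knob's centre. About 0.026 N m (1.2 N along the rim) is needed to leave a click stop; the knurled rubber grips well (friction 0.85 or more), so a fingertip pressing on the rim with about 4 to 8 N turns it without slipping
- focus (a joint): angle of the focus shaft, rad, 0 at the start: two larger black knurled knobs (radius 27 mm) on either side of the focus block at the column, axis at x 112, z 175 mm of the microscope's frame, y 36 to 58 mm either side; to be left alone
- sherd_stage_c (a point): centre of the pottery sherd (52 x 40 x 12 mm, loose) lying on the stage plate under the lens; to be left where it is
- sherd_table_c (a point): centre of a larger loose pottery sherd (75 x 60 x 15 mm) on the table beside the base; leave it
- brush_grip (a point): handle of a loose cleaning brush, 160 mm long, lying on the table beside the base; leave it
- jar_c (a point): centre of a small closed jar (52 mm across, 62 mm high), standing loose on the table beside the base; leave it

How it is judged:
By the outcome, as a careful person would: the job done as asked, in the order asked, and still so for the second after the job is handed in, with the robot touching nothing.
It also fails if it takes over 35 s, if anything falls off the work surface, if the arm or the gripper's body presses on something with over 40 N, if the wrist force passes 120 N, or if a joint passes its speed limit or range.

## Robot

A 6-joint arm with a two-finger parallel gripper is mounted at the origin on the work surface. World frame = base frame: x ahead of the robot, y to its left, z up, the work surface at z = 0. Lengths are in m, angles in rad, forces in N, time in s.
With the tool pointing down it reaches from about 0.225 to 0.875 m from the base axis. Payload 3.4 kg.
Tool frame: the origin (TCP) lies midway between the tips of the shut fingers; the grasp point (between the pads) lies 19 mm behind it (manip.pinch_z is the distance from the TCP to the grasp point, in m); z points along the fingers, y is the line along which they close (so a half turn about z gives the same grasp; the last joint's range is limited). The gripper opens to 85 mm and grips with 20 to 120 N. Pads are 22 mm wide; open, the fingers measure 114 mm over their backs; the gripper's body (76 mm by 85 mm) begins 54 mm behind the grasp point. The pads swing forward as they close: fully open they stand 13 mm farther back than shut.
Start: joints at [-1.231, 0.276, 1.505, -0, 1.361, -0.121], TCP at [0.256, -0.515, 0.191] pointing down, gripper open.
Joint ranges: [-2.89, 2.89], [-0.75, 2.08], [0.22, 2.7], [-1.18, 4.32], [0.11, 2.71], [-2.7, 2.7]. Speed limits (rad/s): [2.57, 2.57, 3.14, 3.14, 3.14, 3.14].

## Interface

Orientations are given as a unit quaternion [w, x, y, z].
In Python, from rig import manip gives the robot as it stands.
- The arm moves only by the tool carry_out, never from a script. Its arguments are lists of equal length, an entry for each row: "delta_pos": the shift along the tool's x, y, z scaled (see below), a list of three; "turn": the turn, a rotation vector about the tool's x, y, z scaled (see below), a list of three; "claw": the closure, from -1 (fully open) to 1 (shut). A call has 1 to 12 rows; each row is the pose to reach, as a shift and turn from the pose commanded when the call began, along the tool's axes at that moment; what a row does not reach only later rows make up. The controller multiplies each number of a shift by 400 mm and each number of a turn by 30 degrees. A row lasts 1/10 s, in which the tool goes at most 50 mm and 8.59 degrees, less where a joint would pass 70% of its speed; a pose out of reach is approached as far as the arm can. A call with a number of a shift or a turn outside -1 to 1 is refused whole. A call with a gripper value outside its range is refused whole. The fingers move at their own pace and stop on an object; "force" is the grip in N (left out, the last holds). Time passes only in rows, so rows that repeat a pose let the fingers close. It gives the time, the measured TCP pose, the force, the opening and the grip force at its end, in the units of the state.
- manip.get_state(): the state, without advancing time (a new reading comes with each control period).
- manip.get_image(name): name is "scene" or "side" or "wrist"; returns a dict with "image" (420x560x3 uint8, red, green, blue), "z_map" (420x560 float32, m along the optical axis (not along the pixel's ray), 0 where there is no reading), "fx", "fy", "cx", "cy" (pixels), "world_to_cam" (4x4, takes a point from world to camera coordinates). Camera axes: x right, y down, z forward; pixel columns grow to the right and rows downward; lengths in m; the calibration is good to about 2 mm. The wrist camera is an equidistant fisheye: a pixel r from the principal point sees the ray r / f radians off the axis. A picture is of the moment at which its call begins.
- manip.sign_off(): hands the job in; it is judged then, once.
Trained networks look in the newest picture that a camera, given by its name, has taken for a name from the list of things; names that differ only in an ending like _2 or _b are one class to them, and where a whole thing is asked for, a point or a joint stands for the part that bears it (a point fixed in the world has none). Each returns a list of dicts, best first, with "score" (0 to 1); they miss things now and then, are a little off and sometimes report something else, mostly with a low value. They report only what shows in the picture. A call takes as long as a camera call.
- manip.spot_in(camera, query): "point" ([x, y, z] in m, in world coordinates, good to about 4 mm: the middle of the surface that is visible of it).
- manip.place_of(camera, query): "point" ([x, y, z] in m, in world coordinates, good to about 4 mm: a listed point, or the origin of a listed thing).
The state is a dict: "clock": time; "qpos": joint angles; "qd": joint speeds; "effort": joint torques, N m; "position": TCP position; "ee_rot": TCP orientation; "contact_force": force on the tool from outside, world axes, zero at the start; "moment": the same for the moment, N m; "width": finger opening in m; "gripper_force": force on a finger pad.
Only numpy, scipy, OpenCV 4.12 (cv2) and the standard library are available. Lean on these libraries where they do the work, as an engineer would, in place of code of your own. Each camera call takes 0.05 s, during which the arm holds its last target. There are 200 camera calls.

## Working session

There is one attempt and no reset: what is moved stays moved. The work goes in short steps, Python scripts to look and compute and a tool call to move; the robot and the scene stay as the last step left them, time stands still between calls to the robot, and variables do not carry over. Pictures are saved under pics/ and viewed, at most 10 in all, crops included, and the job is handed in when it is done.

Besides the shell and the picture viewer there is one more tool, called after "Request:" as name(argument=value, ...) on one line, values as JSON. carry_out: Moves the arm, as the interface text tells. Shifts and turns lie within -1 to 1; 1 stands for 400 mm of shift or 30 degrees of turn. Its arguments: {"type":"object","properties":{"delta_pos":{"type":"array","items":{"type":"array","items":{"type":"number","minimum":-1,"maximum":1}}},"turn":{"type":"array","items":{"type":"array","items":{"type":"number","minimum":-1,"maximum":1}}},"claw":{"type":"array","items":{"type":"number"}},"force":{"type":"number"}},"required":["delta_pos","turn","claw"]}

```bash
mkdir -p pics
cat > h.py <<'E'
import numpy as np, cv2
from rig import manip
def save(c,n):
    d=manip.get_image(c); cv2.imwrite(f'pics/{n}.png',d['image'][:,:,::-1]); return d
E
python3 - <<'E'
from h import *
s=manip.get_state(); print(s['clock'],s['position'],s['ee_rot'],s['width'])
a=save('scene','a'); b=save('side','b')
cv2.imwrite('pics/ab.png',cv2.resize(np.hstack([a['image'],b['image']])[:,:,::-1],(800,300)))
for c in('scene','side'):
  for q in('microscope','eyepieces','zoom_left','zoom_right','zoom_mark','zoom_knob','jar_c'):
    print(c,q,[(np.round(r['point'],4).tolist(),round(r['score'],2)) for r in manip.place_of(c,q)[:2]])
E
```

```text
0.0 [ 0.25548529 -0.51444983  0.19053222] [-9.00623847e-04  9.73571146e-01  2.28382137e-01 -1.05941297e-04] 0.08529527116948109
scene microscope [([0.6006, 0.1134, -0.0016], 0.72)]
scene eyepieces [([0.5015, 0.0831, 0.3146], 0.6)]
scene zoom_left [([0.5818, 0.1809, 0.2024], 0.64)]
scene zoom_right [([0.6187, 0.0502, 0.2017], 0.94)]
scene zoom_mark [([0.5644, 0.1723, 0.2112], 0.91)]
scene zoom_knob []
scene jar_c [([0.6687, -0.0202, 0.0045], 0.46)]
side microscope [([0.6019, 0.1118, -0.0039], 0.81)]
side eyepieces [([0.4966, 0.0832, 0.3091], 0.8)]
side zoom_left [([0.5814, 0.1775, 0.2005], 0.87)]
side zoom_right []
side zoom_mark [([0.5673, 0.172, 0.2076], 0.63)]
side zoom_knob []
side jar_c [([0.6632, 0.3198, 0.0292], 0.93)]
```

View pics/a.png

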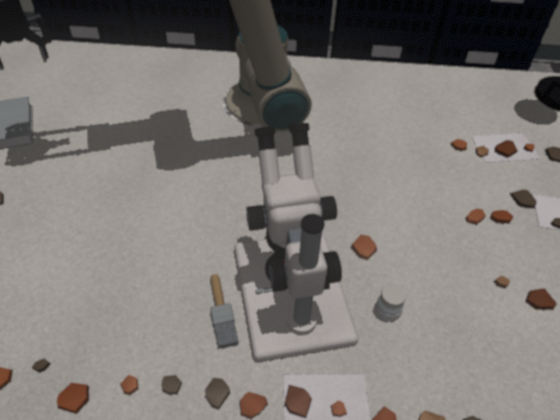

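View pics/b.png

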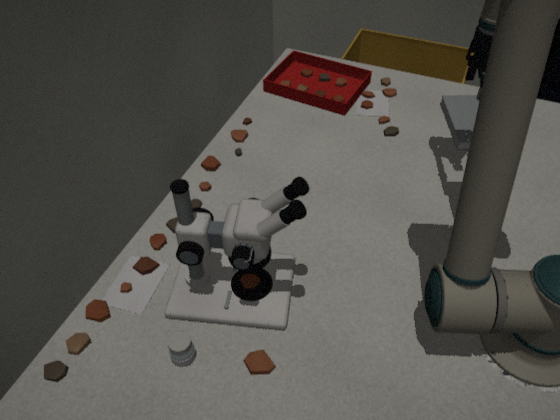

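Request:
carry_out(delta_pos=[[0.737,-0.472,-0.275],[0.737,-0.472,-0.275],[0.737,-0.472,-0.275],[0.737,-0.472,-0.275],[0.737,-0.472,-0.275],[0.737,-0.472,-0.275],[0.737,-0.472,-0.275],[0.737,-0.472,-0.275],[0.737,-0.472,-0.275],[0.737,-0.472,-0.275]], turn=[[0,0,0.347],[0,0,0.347],[0,0,0.347],[0,0,0.347],[0,0,0.347],[0,0,0.347],[0,0,0.347],[0,0,0.347],[0,0,0.347],[0,0,0.347]], claw=[1,1,1,1,1,1,1,1,1,1], force=20)

```text
clock: 1.8
position: [0.4356, -0.2149, 0.3013]
ee_rot: [0.0, 0.99, 0.14, -0.0]
contact_force: [0.4, 0.4, -0.0]
width: -0.0002
gripper_force: 0.0
```

```bash
cat >> h.py <<'E'
from scipy.spatial.transform import Rotation as R
from scipy.optimize import least_squares
L={'microscope':(0,0),'eyepieces':(-.107,0),'zoom_left':(0,.066),'zoom_right':(0,-.066)}
def fit(cams=('scene','side','wrist'),n=2):
    o=[]
    for c in cams:
        for q in L:
            for _ in range(n):
                for r in manip.place_of(c,q)[:1]:
                    if r['score']>.5: o.append((L[q],r['point'][:2]))
                manip.get_image(c)
    A=np.array([a for a,_ in o]);B=np.array([b for _,b in o])
    f=lambda p:((p[:2]+A@np.array([[np.cos(p[2]),np.sin(p[2])],[-np.sin(p[2]),np.cos(p[2])]])-B)/.004).ravel()
    r=least_squares(f,[.6,.1137,.28],loss='soft_l1'); print('fit',r.x,len(o)); return r.x
def st():
    s=manip.get_state(); print(s['clock'],np.round(s['position'],4),'F',np.round(s['contact_force'],2),s['width']); return s
def totool(p):
    s=manip.get_state(); M=R.from_quat(np.roll(s['ee_rot'],-1)).as_matrix()
    return M.T@(np.array(p)-s['position'])/.4, M
E
python3 - <<'E'
from h import *
st()
p=fit(n=1); c,s=np.cos(p[2]),np.sin(p[2])
t=[p[0]-.005*c+.070*s,p[1]-.005*s-.070*c,.30]
d,M=totool(t); print(t,d,M); print('tool x yaw',np.arctan2(M[1,0],M[0,0]))
E
```

```text
1.8 [ 0.4356 -0.2149  0.3013] F [ 0.39  0.41 -0.04] -0.00018078473773625175Traceback (most recent call last):
  File "<stdin>", line 3, in <module>
  File "h.py", line 13, in fit
    for r in manip.place_of(c,q)[:1]:
             ~~~~~~~~~~~~~~^^^^^
ValueError: no camera of that name has taken a picture
```

```bash
sed -i "s/    for c in cams:/    for c in cams:\n        manip.get_image(c)/; s/                manip.get_image(c)/                if n>1: manip.get_image(c)/" h.py
python3 - <<'E'
from h import *
p=fit(n=1); c,s=np.cos(p[2]),np.sin(p[2])
t=[p[0]-.005*c+.070*s,p[1]-.005*s-.070*c,.30]
d,M=totool(t); print(t,d); print('tool x yaw',np.arctan2(M[1,0],M[0,0])); st()
E
```

```text
fit [0.60020227 0.11414228 0.2757634 ] 9
[np.float64(0.6144508936176601), np.float64(0.04542563405153796), 0.3] [ 0.60863087 -0.50252439  0.0035203 ]
tool x yaw 0.2791013406614721
3.35 [ 0.4358 -0.2149  0.3014] F [ 0.06 -0.54  0.7 ] 0.0001815337665002739
```

Request:
carry_out(delta_pos=[[0.609,-0.503,0.004],[0.609,-0.503,0.004],[0.609,-0.503,0.004],[0.609,-0.503,0.004],[0.609,-0.503,0.004],[0.609,-0.503,0.004],[0.609,-0.503,0.004],[0.609,-0.503,0.004],[0.609,-0.503,0.004],[0.609,-0.503,0.004]], turn=[[0,0,0],[0,0,0],[0,0,0],[0,0,0],[0,0,0],[0,0,0],[0,0,0],[0,0,0],[0,0,0],[0,0,0]], claw=[1,1,1,1,1,1,1,1,1,1])

```text
clock: 4.35
position: [0.6138, 0.0442, 0.3001]
ee_rot: [0.0, 0.99, 0.138, -0.0]
contact_force: [-0.6, -0.2, -0.2]
width: 0.0002
gripper_force: 0.0
```

```bash
cat >> h.py <<'E'
def mark(p):
    for c in('scene','side'):
        manip.get_image(c)
        for r in manip.place_of(c,'zoom_mark')[:1]:
            q=np.array(r['point']); x=(q[:2]-p[:2])@[np.cos(p[2]),np.sin(p[2])]; z=q[2]-.2
            print('mark',c,round(r['score'],2),'x,z',x,z,'zoom',1.5+np.arctan2(x,z))
E
python3 - <<'E'
from h import *
s=st()
p=fit(('scene','side','wrist'),n=1); c,s=np.cos(p[2]),np.sin(p[2])
mark(p)
t=[p[0]-.005*c+.070*s,p[1]-.005*s-.070*c,.232]
d,M=totool(t); print(t,d)
a=save('wrist','c'); b=save('side','d')
cv2.imwrite('pics/cd.png',np.hstack([cv2.resize(a['image'],(400,300)),cv2.resize(b['image'][150:340,150:350],(400,380))[:300]])[:,:,::-1])
st()
E
```

```text
4.35 [0.6138 0.0442 0.3001] F [-0.65 -0.18 -0.17] 0.00021345165067396328
fit [0.59972939 0.11462154 0.30323672] 9
mark scene 0.78 x,z -0.010753751581411135 0.013799999999999979 zoom 0.8380355978169375
mark side 0.84 x,z -0.01364850702152365 0.013499999999999984 zoom 0.7091317184783976
[np.float64(0.6158602676686842), np.float64(0.0463222372856759), 0.232] [ 0.00362617 -0.00057282  0.16938784]
5.4 [0.6146 0.0457 0.2998] F [ 0.05 -0.04 -0.35] 3.185876834808483e-05
```

View pics/cd.png

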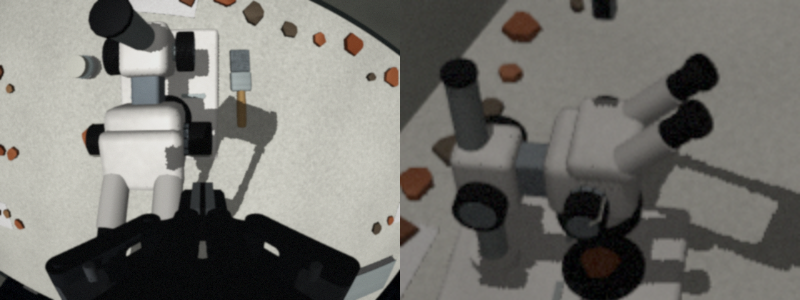

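Request:
carry_out(delta_pos=[[0,0,0.08],[0,0,0.15],[0,0,0.165],[0,0,0.17],[0,0,0.17]], turn=[[0,0,0],[0,0,0],[0,0,0],[0,0,0],[0,0,0]], claw=[1,1,1,1,1])

```text
clock: 5.9
position: [0.6153, 0.0456, 0.2329]
ee_rot: [0.0, 0.99, 0.139, 0.001]
contact_force: [-0.7, -0.4, -0.2]
width: -0.0002
gripper_force: 0.0
```

Run:
```python
from h import *
st(); save('scene','e')
d=manip.get_image('side')
# knob outline check: depth points near both knobs in scope frame, and tip
p=[.6000,.1142,.285]
for c in ('scene','side'):
    d=manip.get_image(c); Z=d['z_map']; v,u=np.mgrid[:420,:560]
    P=np.stack([(u-d['cx'])/d['fx']*Z,(v-d['cy'])/d['fy']*Z,Z,np.ones_like(Z)],-1)@np.linalg.inv(d['world_to_cam']).T
    q=P[...,:2]-p[:2]; co,si=np.cos(p[2]),np.sin(p[2])
    x=q@[co,si]; y=q@[-si,co]; z=P[...,2]; dark=d['image'].max(-1)<75
    for sg in(1,-1):
        m=(Z>0)&dark&(abs(sg*y-.066)<.02)&(abs(x)<.035)&(z>.19)&(z<.228)
        print(c,sg,m.sum(), m.any() and np.round([np.percentile(x[m],[2,50,98]),np.percentile(y[m],[2,50,98]),np.percentile(z[m],[2,50,98])],4).tolist())
```

```text
5.9 [0.6153 0.0456 0.2329] F [-0.71 -0.41 -0.19] -0.000244550618543952
scene 1 308 [[-0.0079, 0.0144, 0.023], [0.0525, 0.0652, 0.0773], [0.1964, 0.216, 0.2224]]
scene -1 488 [[-0.0121, 0.0124, 0.0223], [-0.0807, -0.0646, -0.0462], [0.1928, 0.2149, 0.2227]]
side 1 574 [[-0.0314, -0.0037, 0.0228], [0.0464, 0.0701, 0.0836], [0.1915, 0.2142, 0.2231]]
side -1 12 [[-0.0103, -0.0027, 0.0058], [-0.0808, -0.0772, -0.0721], [0.2167, 0.2193, 0.2236]]
```

View pics/e.png

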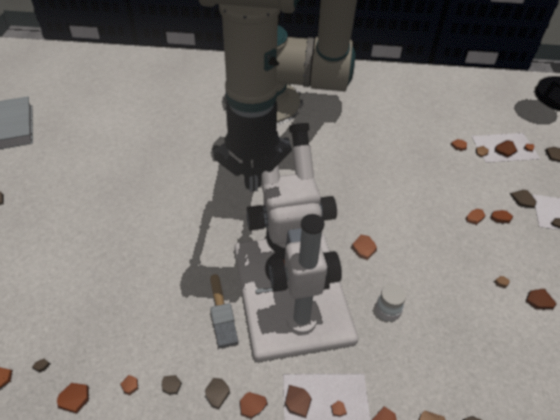

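Run:
```python
from h import *
s=st()
M=R.from_quat(np.roll(s['ee_rot'],-1)).as_matrix()
out=[]
for c in('scene','side'):
    d=manip.get_image(c); im=d['image'][:,:,::-1].copy(); im=cv2.resize(im,None,fx=4,fy=4)
    for P,col in((s['position'],(0,0,255)),([.6186,.0509,.222],(0,255,0))):
        k=d['world_to_cam']@np.r_[P,1]; uv=4*np.array([d['fx']*k[0]/k[2]+d['cx'],d['fy']*k[1]/k[2]+d['cy']]); print(c,uv/4,k[2])
        cv2.circle(im,tuple(uv.astype(int).tolist()),4,col,-1)
    u=uv.astype(int); out.append(im[u[1]-250:u[1]+250,u[0]-200:u[0]+200])
cv2.imwrite('pics/f.png',np.hstack(out))
```

```text
6.1 [0.6153 0.0456 0.2332] F [-0.41  0.54  0.43] -5.82069066938806e-05
scene [252.0040235  203.73821302] 0.9056961518380771
scene [254.83941256 209.62754371] 0.9115936264770708
side [254.18661695 196.37307706] 1.0744186782982619
side [251.92270232 201.4286175 ] 1.080139695538548
```

View pics/f.png

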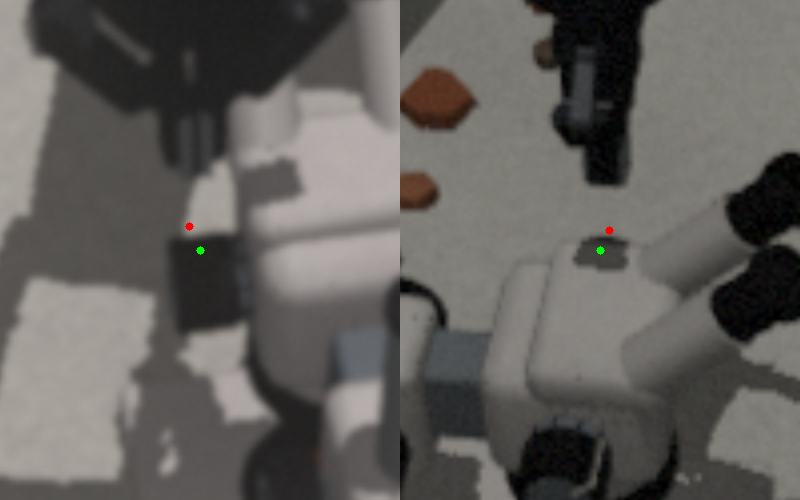

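Run:
```python
from h import *
s=st()
for c in ('scene','side'):
    d=manip.get_image(c); Z=d['z_map']; v,u=np.mgrid[:420,:560]
    P=np.stack([(u-d['cx'])/d['fx']*Z,(v-d['cy'])/d['fy']*Z,Z,np.ones_like(Z)],-1)@np.linalg.inv(d['world_to_cam']).T
    m=(Z>0)&(np.hypot(P[...,0]-.6153,P[...,1]-.0456)<.025)&(P[...,2]>.226)
    q=P[m]; print(c,m.sum(),d['fx'],q[np.argsort(q[:,2])[:300:30],:3].round(4).tolist())
st()
```

```text
6.2 [0.615  0.0456 0.2327] F [-0.26 -0.06  0.31] -6.211737770974784e-05
scene 1266 517.5646347159264 [[0.6038, 0.0656, 0.2353], [0.6271, 0.0442, 0.2774], [0.6249, 0.0557, 0.2836], [0.6226, 0.0522, 0.2879], [0.6237, 0.0523, 0.2914], [0.6247, 0.0359, 0.2954], [0.6199, 0.0337, 0.2997], [0.6235, 0.0376, 0.3037], [0.6249, 0.0493, 0.3085], [0.6286, 0.0384, 0.3133]]
side 280 518.4491597483405 [[0.6202, 0.0561, 0.2728], [0.6088, 0.0604, 0.2833], [0.6135, 0.0588, 0.2911], [0.6027, 0.0487, 0.2969], [0.603, 0.0367, 0.3184], [0.622, 0.067, 0.3389], [0.6216, 0.0671, 0.3441], [0.5981, 0.0627, 0.3556], [0.6231, 0.0693, 0.3697], [0.5993, 0.0579, 0.3803]]
6.3 [0.6148 0.0456 0.2323] F [-0.37  0.38 -0.5 ] -8.367123210663646e-05
```

Request:
carry_out(delta_pos=[[0,0,0.01],[0,0,0.018],[0,0,0.018]], turn=[[0,0,0],[0,0,0],[0,0,0]], claw=[1,1,1])

```text
clock: 6.6
position: [0.614, 0.0457, 0.2237]
ee_rot: [-0.0, 0.99, 0.139, -0.001]
contact_force: [0.5, 0.1, 0.2]
width: 0.0001
gripper_force: 0.0
```

Run:
```python
from h import *
s=st()
out=[]
for c in('scene','side'):
    d=manip.get_image(c); im=cv2.resize(d['image'][:,:,::-1].copy(),None,fx=4,fy=4)
    for P,col in((s['position'],(0,0,255)),([.6186,.0509,.222],(0,255,0))):
        k=d['world_to_cam']@np.r_[P,1]; uv=4*np.array([d['fx']*k[0]/k[2]+d['cx'],d['fy']*k[1]/k[2]+d['cy']])
        cv2.circle(im,tuple(uv.astype(int).tolist()),4,col,-1)
    u=uv.astype(int); out.append(im[u[1]-250:u[1]+250,u[0]-200:u[0]+200])
cv2.imwrite('pics/g.png',np.hstack(out))
```

```text
6.6 [0.614  0.0457 0.2237] F [0.51 0.05 0.2 ] 0.0001262265628789084
```

View pics/g.png

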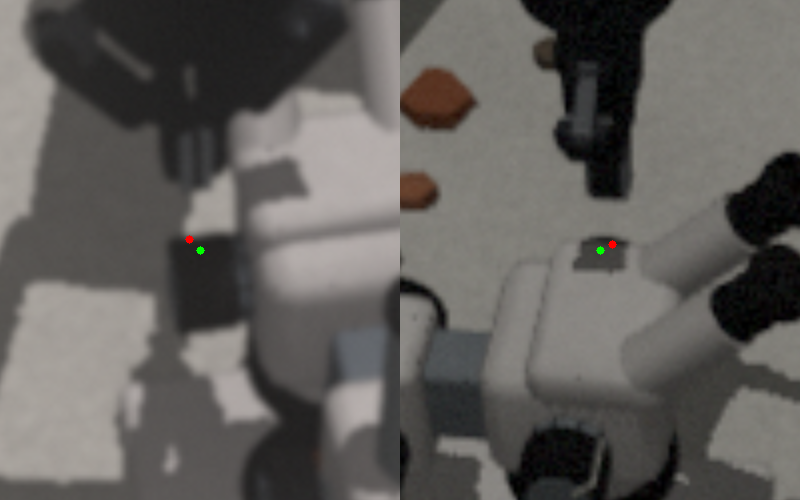

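Request:
carry_out(delta_pos=[[0,0,0.005],[0,0,0.01],[0,0,0.01]], turn=[[0,0,0],[0,0,0],[0,0,0]], claw=[1,1,1])

```text
clock: 7.0
position: [0.6143, 0.0457, 0.2202]
ee_rot: [-0.0, 0.99, 0.139, -0.0]
contact_force: [-0.4, -0.5, -0.1]
width: -0.0002
gripper_force: 0.0
```

Run:
```python
from h import *
s=st(); print(manip.pinch_z)
d=manip.get_image('side'); W=d['world_to_cam']; print('z axis',W[2,:3])
```

```text
7.0 [0.6143 0.0457 0.2202] F [-0.36 -0.51 -0.1 ] -0.00018232760092277959
0.0187
z axis [ 0.27833375 -0.62946573 -0.72546758]
```

Request:
carry_out(delta_pos=[[0,0,0.01],[0,0,0.02],[0,0,0.025],[0,0,0.025]], turn=[[0,0,0],[0,0,0],[0,0,0],[0,0,0]], claw=[1,1,1,1])

```text
clock: 7.45
position: [0.6142, 0.0457, 0.21]
ee_rot: [-0.0, 0.99, 0.139, -0.001]
contact_force: [-0.5, -0.6, 0.3]
width: 0.0001
gripper_force: 0.0
```

Run:
```python
from h import *
s=st()
out=[]
for c in('scene','side'):
    d=manip.get_image(c); im=cv2.resize(d['image'][:,:,::-1].copy(),None,fx=4,fy=4)
    P=[.6186,.0509,.222]
    k=d['world_to_cam']@np.r_[P,1]; u=(4*np.array([d['fx']*k[0]/k[2]+d['cx'],d['fy']*k[1]/k[2]+d['cy']])).astype(int)
    out.append(im[u[1]-250:u[1]+250,u[0]-200:u[0]+200])
cv2.imwrite('pics/i.png',np.hstack(out))
```

```text
7.45 [0.6142 0.0457 0.21  ] F [-0.45 -0.64  0.34] 0.00012075260454697097
```

View pics/i.png

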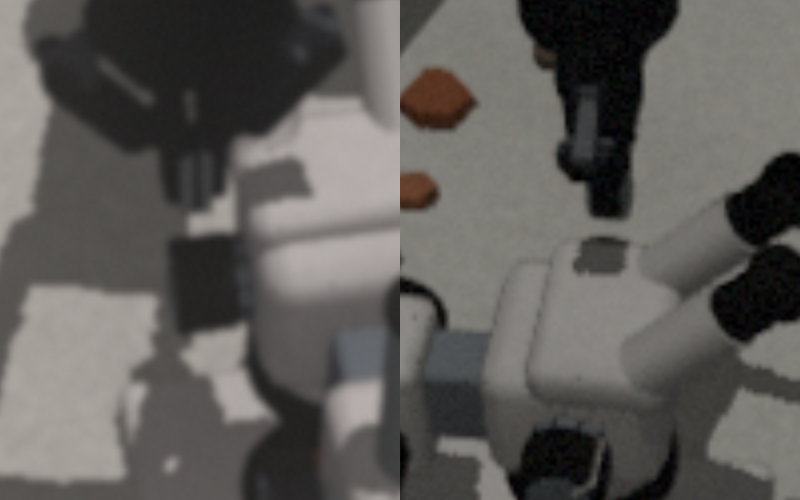

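Run:
```python
from h import *
s=st(); p=[.6000,.1142,.285]; co,si=np.cos(p[2]),np.sin(p[2])
for c in ('scene','side'):
    d=manip.get_image(c); Z=d['z_map']; v,u=np.mgrid[:420,:560]
    P=np.stack([(u-d['cx'])/d['fx']*Z,(v-d['cy'])/d['fy']*Z,Z,np.ones_like(Z)],-1)@np.linalg.inv(d['world_to_cam']).T
    q=P[...,:2]-p[:2]; x=q@[co,si]; y=q@[-si,co]; z=P[...,2]; dark=d['image'].max(-1)<75
    for lo in np.arange(.225,.40,.012):
        m=(Z>0)&dark&(abs(x)<.06)&(abs(y+.07)<.07)&(z>lo)&(z<lo+.012)
        if m.sum()>3: print(c,round(lo,3),m.sum(),'x',np.percentile(x[m],[2,50,98]).round(3),'y',np.percentile(y[m],[2,98]).round(3))
```

```text
7.55 [0.6145 0.0457 0.2105] F [-0.11  0.04 -0.15] 2.1229026464509023e-05
scene 0.249 24 x [-0.021  0.004  0.008] y [-0.08  -0.052]
scene 0.261 78 x [-0.011  0.004  0.007] y [-0.083 -0.057]
scene 0.273 80 x [-0.004  0.004  0.007] y [-0.083 -0.057]
scene 0.285 98 x [-0.012  0.006  0.009] y [-0.093 -0.05 ]
scene 0.297 319 x [-0.014  0.005  0.009] y [-0.104 -0.035]
scene 0.309 236 x [-0.015  0.006  0.012] y [-0.113 -0.026]
scene 0.321 289 x [-0.012  0.007  0.013] y [-0.121 -0.017]
scene 0.333 458 x [-0.015  0.005  0.014] y [-0.128 -0.01 ]
scene 0.345 409 x [-0.01   0.006  0.015] y [-0.121 -0.017]
scene 0.357 190 x [-0.012  0.005  0.013] y [-0.11  -0.029]
scene 0.369 55 x [-0.003  0.006  0.031] y [-0.107 -0.032]
scene 0.381 282 x [0.005 0.027 0.033] y [-0.105 -0.037]
scene 0.393 292 x [0.006 0.028 0.033] y [-0.105 -0.038]
side 0.249 112 x [-0.057 -0.006  0.006] y [-0.062 -0.012]
side 0.261 51 x [-0.059 -0.01   0.005] y [-0.068 -0.013]
side 0.273 29 x [-0.017 -0.008  0.002] y [-0.069 -0.053]
side 0.285 7 x [-0.018 -0.017 -0.003] y [-0.073 -0.039]
side 0.297 30 x [-0.019 -0.016 -0.003] y [-0.059 -0.029]
side 0.309 64 x [-0.022 -0.014  0.011] y [-0.074 -0.019]
side 0.321 66 x [-0.023 -0.016  0.01 ] y [-0.079 -0.01 ]
side 0.333 142 x [-0.023 -0.01   0.011] y [-0.074 -0.005]
side 0.345 128 x [-0.025 -0.009  0.013] y [-0.076 -0.01 ]
side 0.357 99 x [-0.021 -0.006  0.01 ] y [-0.055 -0.025]
side 0.369 73 x [-0.025 -0.007  0.014] y [-0.041 -0.028]
side 0.381 194 x [-0.042 -0.011  0.027] y [-0.059 -0.029]
side 0.393 208 x [-0.042 -0.013  0.026] y [-0.061 -0.029]
```

Request:
carry_out(delta_pos=[[0,0,0.01],[0,0,0.02],[0,0,0.03],[0,0,0.03]], turn=[[0,0,0],[0,0,0],[0,0,0],[0,0,0]], claw=[1,1,1,1])

```text
clock: 8.05
position: [0.614, 0.0457, 0.1976]
ee_rot: [-0.0, 0.99, 0.139, -0.001]
contact_force: [0.6, 0.1, -0.0]
width: 0.0003
gripper_force: 0.0
```

Request:
carry_out(delta_pos=[[0,0,0.003],[0,0,0.005],[0,0,0.005]], turn=[[0,0,0],[0,0,0],[0,0,0]], claw=[1,1,1])

```text
clock: 8.35
position: [0.6146, 0.0457, 0.1966]
ee_rot: [0.0, 0.99, 0.139, 0.0]
contact_force: [0.4, 0.4, 0.7]
width: 0.0001
gripper_force: 0.0
```

Request:
carry_out(delta_pos=[[0,0,0.004],[0,0,0.0075],[0,0,0.0075]], turn=[[0,0,0],[0,0,0],[0,0,0]], claw=[1,1,1])

```text
clock: 8.65
position: [0.6144, 0.0457, 0.1933]
ee_rot: [-0.0, 0.99, 0.139, -0.0]
contact_force: [-0.6, 0.0, 0.2]
width: 0.0001
gripper_force: 0.0
```

Request:
carry_out(delta_pos=[[0,0,0.0025],[0,0,0.005],[0,0,0.005]], turn=[[0,0,0],[0,0,0],[0,0,0]], claw=[1,1,1])

```text
clock: 8.95
position: [0.6144, 0.0457, 0.1914]
ee_rot: [0.0, 0.99, 0.139, -0.0]
contact_force: [0.2, -0.2, 0.0]
width: -0.0005
gripper_force: 0.0
```

Request:
carry_out(delta_pos=[[0,0,0.0025],[0,0,0.005],[0,0,0.005]], turn=[[0,0,0],[0,0,0],[0,0,0]], claw=[1,1,1])

```text
clock: 9.25
position: [0.6144, 0.0457, 0.1894]
ee_rot: [0.0, 0.99, 0.139, -0.0]
contact_force: [-0.6, 0.2, -0.1]
width: 0.0003
gripper_force: 0.0
```

Request:
carry_out(delta_pos=[[0,0,0.0025],[0,0,0.005],[0,0,0.005]], turn=[[0,0,0],[0,0,0],[0,0,0]], claw=[1,1,1])

```text
clock: 9.55
position: [0.6144, 0.0457, 0.1874]
ee_rot: [0.0, 0.99, 0.139, -0.0]
contact_force: [-0.4, -0.5, -0.2]
width: -0.0002
gripper_force: 0.0
```

Run:
```python
from h import *
s=st()
out=[]
for c in('scene','side'):
    d=manip.get_image(c); im=cv2.resize(d['image'][:,:,::-1].copy(),None,fx=4,fy=4)
    P=[.6186,.0509,.222]
    k=d['world_to_cam']@np.r_[P,1]; u=(4*np.array([d['fx']*k[0]/k[2]+d['cx'],d['fy']*k[1]/k[2]+d['cy']])).astype(int)
    out.append(im[u[1]-250:u[1]+250,u[0]-200:u[0]+200])
cv2.imwrite('pics/j.png',np.clip(np.hstack(out)*1.8,0,255))
mark([.6000,.1142,.285])
```

```text
9.55 [0.6144 0.0457 0.1874] F [-0.37 -0.48 -0.22] -0.0002159283926711823
mark scene 0.98 x,z -0.013927799360961206 0.011499999999999982 zoom 0.6194122340344235
mark side 0.63 x,z 0.006965795389392333 -0.16190000000000002 zoom 4.598593877477114[ WARN:0@1.102] global loadsave.cpp:1063 imwrite_ Unsupported depth image for selected encoder is fallbacked to CV_8U.
```

View pics/j.png

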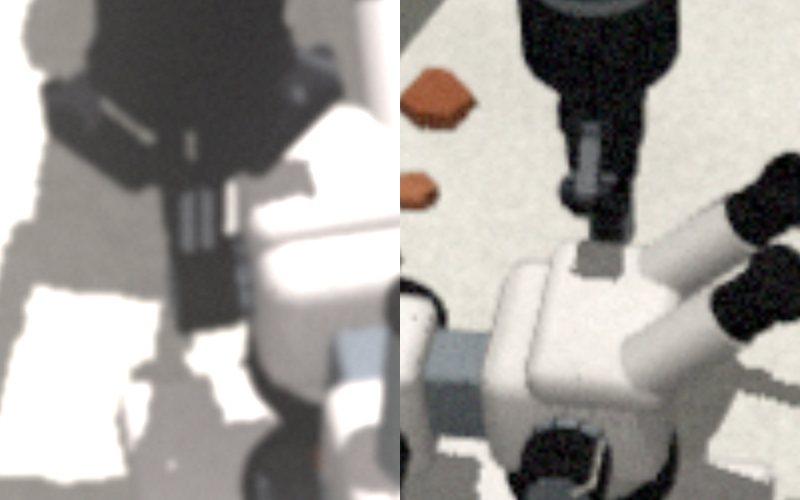

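Request:
carry_out(delta_pos=[[0,0,0.0025],[0,0,0.0025]], turn=[[0,0,0],[0,0,0]], claw=[1,1])

```text
clock: 10.05
position: [0.6144, 0.0457, 0.1864]
ee_rot: [0.0, 0.99, 0.139, -0.0]
contact_force: [0.3, 0.3, 0.1]
width: 0.0001
gripper_force: 0.0
```

Request:
carry_out(delta_pos=[[0,0,0.0025],[0,0,0.0025]], turn=[[0,0,0],[0,0,0]], claw=[1,1])

```text
clock: 10.25
position: [0.6144, 0.0456, 0.1854]
ee_rot: [0.0, 0.99, 0.139, -0.0]
contact_force: [0.4, 0.4, -1.2]
width: -0.0
gripper_force: 0.0
```

Request:
carry_out(delta_pos=[[0,0,0.0025],[0,0,0.0025]], turn=[[0,0,0],[0,0,0]], claw=[1,1])

```text
clock: 10.45
position: [0.6145, 0.0457, 0.1844]
ee_rot: [0.0, 0.99, 0.139, -0.0]
contact_force: [-0.5, -0.5, -0.5]
width: 0.0001
gripper_force: 0.0
```

Request:
carry_out(delta_pos=[[0,0,0.002],[0,0,0.002]], turn=[[0,0,0],[0,0,0]], claw=[1,1])

```text
clock: 10.65
position: [0.6145, 0.0457, 0.1837]
ee_rot: [0.0, 0.99, 0.139, -0.0]
contact_force: [-0.2, 0.7, 0.1]
width: -0.0002
gripper_force: 0.0
```

Request:
carry_out(delta_pos=[[0,0,0.0025],[0,0,0.0025]], turn=[[0,0,0],[0,0,0]], claw=[1,1])

```text
clock: 10.85
position: [0.6144, 0.0457, 0.1826]
ee_rot: [0.0, 0.99, 0.139, -0.0]
contact_force: [0.3, 0.6, 0.5]
width: -0.0001
gripper_force: 0.0
```

Request:
carry_out(delta_pos=[[0,0,0.0025],[0,0,0.0025]], turn=[[0,0,0],[0,0,0]], claw=[1,1])

```text
clock: 11.05
position: [0.6147, 0.0456, 0.1821]
ee_rot: [0.0, 0.99, 0.139, 0.0]
contact_force: [0.7, -0.7, 1.0]
width: 0.0003
gripper_force: 0.7
```

Run:
```python
from h import *
s=st(); p=[.6000,.1142,.285]; co,si=np.cos(p[2]),np.sin(p[2])
d=manip.get_image('scene'); Z=d['z_map']; v,u=np.mgrid[:420,:560]
P=np.stack([(u-d['cx'])/d['fx']*Z,(v-d['cy'])/d['fy']*Z,Z,np.ones_like(Z)],-1)@np.linalg.inv(d['world_to_cam']).T
q=P[...,:2]-p[:2]; x=q@[co,si]; y=q@[-si,co]; z=P[...,2]
for c in range(248,262,3):
    print(c,[(r,round(float(x[r,c]),3),round(float(y[r,c]),3),round(float(z[r,c]),3)) for r in range(196,222,2)])
```

```text
11.05 [0.6147 0.0456 0.1821] F [ 0.71 -0.75  1.05] 0.0002832029262669423
248 [(196, 0.008, -0.079, 0.268), (198, 0.006, -0.078, 0.261), (200, 0.002, -0.078, 0.252), (202, 0.003, -0.078, 0.247), (204, 0.002, -0.078, 0.241), (206, 0.003, -0.078, 0.237), (208, 0.003, -0.079, 0.232), (210, -0.001, -0.078, 0.222), (212, 0.003, -0.079, 0.221), (214, 0.006, -0.079, 0.219), (216, 0.01, -0.08, 0.219), (218, 0.01, -0.08, 0.214), (220, 0.011, -0.08, 0.209)]
251 [(196, 0.004, -0.073, 0.263), (198, 0.006, -0.073, 0.259), (200, 0.004, -0.073, 0.252), (202, 0.006, -0.073, 0.25), (204, 0.006, -0.073, 0.244), (206, 0.008, -0.074, 0.242), (208, 0.003, -0.073, 0.231), (210, 0.006, -0.074, 0.229), (212, 0.002, -0.073, 0.219), (214, 0.006, -0.074, 0.219), (216, 0.011, -0.075, 0.219), (218, 0.013, -0.075, 0.216), (220, 0.016, -0.076, 0.215)]
254 [(196, 0.001, -0.067, 0.259), (198, 0.006, -0.068, 0.258), (200, 0.006, -0.068, 0.254), (202, 0.005, -0.068, 0.247), (204, 0.005, -0.068, 0.243), (206, 0.005, -0.068, 0.238), (208, 0.006, -0.068, 0.233), (210, 0.006, -0.069, 0.228), (212, 0.003, -0.068, 0.22), (21
[... 167 characters left out ...]
255), (200, 0.005, -0.063, 0.252), (202, 0.006, -0.063, 0.248), (204, 0.007, -0.063, 0.244), (206, 0.006, -0.063, 0.238), (208, 0.005, -0.063, 0.232), (210, 0.005, -0.063, 0.225), (212, 0.005, -0.063, 0.22), (214, 0.01, -0.064, 0.221), (216, 0.011, -0.064, 0.217), (218, 0.014, -0.065, 0.215), (220, 0.016, -0.065, 0.212)]
260 [(196, 0.005, -0.058, 0.261), (198, 0.003, -0.057, 0.253), (200, 0.002, -0.057, 0.247), (202, 0.001, -0.057, 0.241), (204, 0.002, -0.057, 0.237), (206, 0.003, -0.057, 0.233), (208, -0.004, -0.056, 0.22), (210, 0.002, -0.057, 0.221), (212, 0.006, -0.058, 0.221), (214, 0.01, -0.058, 0.22), (216, 0.012, -0.059, 0.217), (218, 0.015, -0.06, 0.215), (220, 0.016, -0.06, 0.211)]
```

Request:
carry_out(delta_pos=[[0,0,0.0015],[0,0,0.0015],[0,0,0.0015]], turn=[[0,0,0],[0,0,0],[0,0,0]], claw=[1,1,1])

```text
clock: 11.4
position: [0.6148, 0.0457, 0.182]
ee_rot: [0.0, 0.99, 0.139, 0.001]
contact_force: [-1.4, 0.9, 5.9]
width: 0.0
gripper_force: 2.7
```

Request:
carry_out(delta_pos=[[0.004,0,0],[0.008,0,0],[0.012,0,0],[0.016,0,0],[0.02,0,0],[0.02,0,0]], turn=[[0,0,0],[0,0,0],[0,0,0],[0,0,0],[0,0,0],[0,0,0]], claw=[1,1,1,1,1,1])

```text
clock: 12.0
position: [0.6234, 0.0481, 0.182]
ee_rot: [0.0, 0.99, 0.139, 0.001]
contact_force: [1.5, 0.7, 4.4]
width: -0.0001
gripper_force: 2.3
```

Run:
```python
from h import *
s=st(); mark([.6000,.1142,.285]); mark([.6000,.1142,.285]); st()
```

```text
12.0 [0.6234 0.0481 0.182 ] F [1.48 0.71 4.41] -0.00014886170668602404
mark scene 0.7 x,z -0.0062107714646953225 0.0174 zoom 1.1571551923037326
mark side 0.56 x,z -0.008732144347607383 0.01529999999999998 zoom 0.9813818749874589
mark scene 0.64 x,z -0.00867963917560173 0.017799999999999983 zoom 1.046305206886824
mark side 0.82 x,z -0.00736538017413268 0.018099999999999977 zoom 1.1135363015454605
12.4 [0.6233 0.0481 0.182 ] F [0.39 1.11 5.25] -0.00022995119160455104
```

Request:
carry_out(delta_pos=[[0.004,0,0],[0.008,0,0],[0.01,0,0],[0.01,0,0]], turn=[[0,0,0],[0,0,0],[0,0,0],[0,0,0]], claw=[1,1,1,1])

```text
clock: 12.8
position: [0.6271, 0.0492, 0.1819]
ee_rot: [0.0, 0.99, 0.139, 0.001]
contact_force: [1.3, -0.3, 4.3]
width: 0.0001
gripper_force: 2.6
```

Request:
carry_out(delta_pos=[[0,0,-0.004],[0,0,-0.02],[0,0,-0.1],[0,0,-0.2],[0,0,-0.3],[0,0,-0.3],[0,0,-0.3],[0,0,-0.3]], turn=[[0,0,0],[0,0,0],[0,0,0],[0,0,0],[0,0,0],[0,0,0],[0,0,0],[0,0,0]], claw=[1,1,1,1,1,1,1,1])

```text
clock: 13.6
position: [0.6251, 0.0489, 0.2996]
ee_rot: [-0.0, 0.99, 0.139, -0.002]
contact_force: [0.3, 0.6, -0.0]
width: -0.0006
gripper_force: 0.0
```

Run:
```python
from h import *
s=st(); p=[.6000,.1142,.285]; mark(p); mark(p); st()
d=manip.get_image('side'); cv2.imwrite('pics/k.png',np.clip(cv2.resize(d['image'][170:300,160:320,::-1],(800,600)).astype(float)*1.6,0,255).astype(np.uint8))
```

```text
13.6 [0.6251 0.0489 0.2996] F [ 0.35  0.57 -0.  ] -0.0005809788794478295
mark scene 0.92 x,z -0.0034063779713612127 0.020199999999999996 zoom 1.3329391609316241
mark side 0.62 x,z 0.010503061415220859 -0.16440000000000002 zoom 4.577792126720277
mark scene 0.87 x,z -0.006004205478038125 0.01999999999999999 zoom 1.208350304851761
mark side 0.87 x,z -0.0033415422774735063 0.01949999999999999 zoom 1.3302872307462725
14.0 [0.626  0.049  0.3008] F [0.62 0.56 0.05] -1.0047594624745849e-05
```

View pics/k.png

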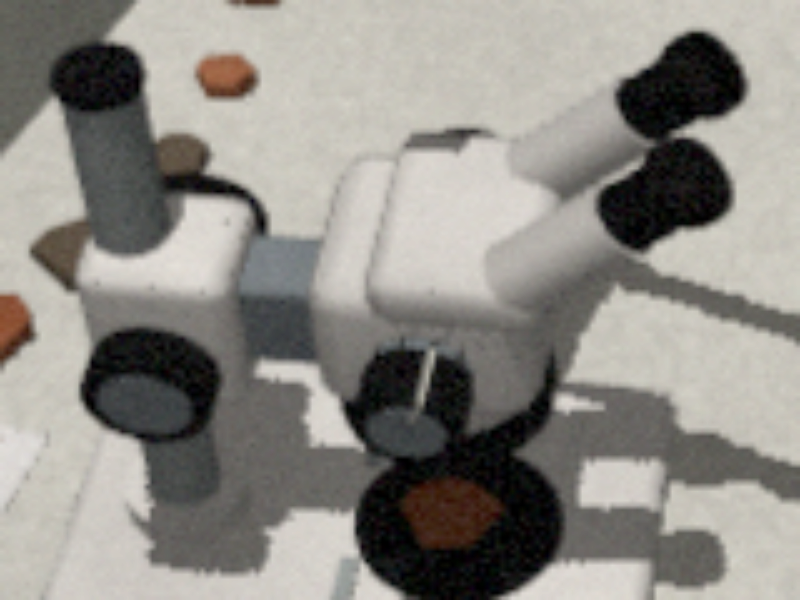

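The white index line now stands at about (428,375), just on the eyepiece side of the knob's top. That reads as zoom about 1.2, the next stop after 0.6. The hand is clear at z 0.30, and the sherd on the stage is in view and looks unmoved.

```bash
python3 -c "
from rig import manip; print(manip.sign_off())"
```

```text
the job is handed in; nothing more can be done
None
```

I rolled the right zoom knob one click, from the 0.6 stop to 1.2 as read from the index mark in the camera images, then lifted the hand clear and handed the job in at about 14 s.

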